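# Strip a solenoid valve into its service nests

### The arm

A 6-joint arm with a two-finger parallel gripper is mounted at the origin on the work surface. World frame = base frame: x ahead of the robot, y to its left, z up, the work surface at z = 0. Lengths are in mm, angles in rad, forces in N, time in s.
With the tool pointing down it reaches from about 350 to 975 mm from the base axis. Payload 7.1 kg.
Tool frame: the origin (TCP) lies midway between the tips of the shut fingers; the grasp point (between the pads) lies 19 mm behind it; z points along the fingers, y is the line along which they close (so a half turn about z gives the same grasp; the last joint's range is limited). The gripper opens to 88 mm and grips with 3 to 60 N. Pads are 20 mm wide; open, the fingers measure 115 mm over their backs; the gripper's body (75 mm by 178 mm) begins 61 mm behind the grasp point.
Start: joints at [-1.239, 0.423, 1.63, -0, 1.089, -0.019], TCP at [214.797, -586.913, 222.675] pointing down, gripper open.
Joint ranges: [-3, 3], [-0.9, 2.11], [0.09, 2.58], [-1.31, 4.45], [0.11, 2.69], [-2.54, 2.54]. Speed limits (rad/s): [2.39, 2.39, 3.01, 3.14, 3.14, 3.14].

### API

Orientations are given as a rotation vector (axis times angle).
In Python, from workcell import ctrl gives the robot as it stands.
- The arm moves only by the shell command python3 -m inch 'ROWS' [OPENING]. ROWS is JSON, a list of rows, each an object with "xyz": the shift along the tool's x, y, z in mm, a list of three; "rot": the turn, a rotation vector about the tool's x, y, z in rad, a list of three. In form: [{"xyz": [dx, dy, dz], "rot": [ax, ay, az]}, ...]. A call has 1 to 12 rows; each row is the pose to reach, as a shift and turn from the pose commanded when the call began, along the tool's axes at that moment; what a row does not reach only later rows make up. A row lasts 1/12 s, in which the tool goes at most 41.7 mm and 7.16 degrees, less where a joint would pass 70% of its speed; a pose out of reach is approached as far as the arm can. A call with a gripper value outside its range is refused whole. OPENING is the closure in counts, from 0 (fully open) to 255 (shut), set as the call begins (- or left out, the last holds). The fingers move at their own pace and stop on an object; the grip force is fixed at half the most. Time passes only in rows, so rows that repeat a pose let the fingers close. It gives the time, the measured TCP pose, the force, the opening and the grip force at its end, in the units of the state.
- ctrl.get_obs(): the state, without advancing time (a new reading comes with each control period).
- ctrl.get_image(name): name is "side" or "top"; returns the picture (480x640x3 uint8, red, green, blue); there is no depth.
- ctrl.camera_model(name): a dict with "fx", "fy", "cx", "cy" (pixels), "k1" (the pictures are not rectified: a ray, as slopes to the right and down, at radius r is drawn at 1 + k1 r^2 times it, then the intrinsics apply), "position" and "attitude" of the camera in the world. Camera axes: x right, y up, looking along -z (the intrinsics and any distortion apply to the point x, -y, -z); pixel columns grow to the right and rows downward; lengths in mm; the calibration is good to about 2 mm. A picture is of the moment at which its call begins. camera_model takes no time and is no camera call.
- ctrl.close_job(): hands the job in; it is judged then, once.
The state is a dict: "t": time; "qpos": joint angles; "qvel": joint speeds; "joint_torque": joint torques, N m; "ee_pos": TCP position; "orientation": TCP orientation; "ft_force": force on the tool from outside, world axes, zero at the start; "moment": the same for the moment, N m; "width": finger opening in mm; "grasp_force": force on a finger pad.
Only numpy, scipy, OpenCV 4.12 (cv2) and the standard library are available. Lean on these libraries where they do the work, as an engineer would, in place of code of your own. Each camera call takes 0.05 s, during which the arm holds its last target. There are 200 camera calls.

### The job

Strip the stacked solenoid valve from the top down, one part at a time: lift off the knurled nut, then the black coil, then the brass ring, and last the aluminium body itself, and set each one down in the blue-lipped nest made to its own shape and size, lying flat on the nest's floor inside the lip. Do not tip any part over, set it down rather than drop it, and leave the little amber glass vial standing where it is.

Things in the scene. Friction and masses are not known exactly. Their poses are not given: they have to be found in the camera images.
- nut: Knurled steel retaining nut, an upright cylinder 26 mm in diameter and 32 mm high, mass about 0.1 kg; at the start the top of the stack, resting loose on the coil. Origin at the centre of its underside, z up. Grip it across its diameter.
- coil: Black plastic solenoid coil, an upright block 42 mm (its x) by 30 mm (its y) and 36 mm high, about 0.12 kg; second from the top, resting loose on the brass ring, turned at some yaw. Origin at the centre of its underside, z up. Grip it across the 30 mm.
- bonnet_ring: Brass bonnet ring, 54 mm outer diameter, 24 mm bore, 28 mm high, about 0.36 kg; third from the top, resting loose on the valve body. Origin at the centre of its underside, z up (axis of the ring).
- valve_body: Aluminium valve body, a block 84 mm (its x) by 60 mm (its y) and 32 mm high, with a round brass port 18 mm in diameter standing out 8 mm from each end along x (100 mm overall), about 0.45 kg; bottom of the stack, standing loose on the bench. Origin at the centre of its underside, z up. Grip it across the 60 mm.
- nest_nut: Nest for the nut: the small round plastic tray with a blue lip and grey floor, fixed to the bench; round pocket 46 mm across, outside 58 mm. Origin on the bench at its centre, z up. Like all nests: pocket floor 4 mm and top of the lip 9 mm above the bench.
- nest_coil: Nest for the coil: the small rectangular plastic tray with a blue lip and grey floor, fixed; pocket 62 mm (its x) by 50 mm (its y), outside 74 x 62 mm, floor 4 mm and lip 9 mm above the bench. The coil's x goes along its x, either way round. Origin on the bench at its centre, z up.
- nest_ring: Nest for the brass ring: the large round plastic tray with a blue lip and grey floor, fixed; round pocket 74 mm across, outside 86 mm, floor 4 mm and lip 9 mm above the bench. Origin on the bench at its centre, z up.
- nest_body: Nest for the valve body, the large rectangular plastic tray with a blue lip and grey floor, fixed; pocket 120 mm (its x) by 80 mm (its y), outside 132 x 92 mm, floor 4 mm and lip 9 mm above the bench. The body's long x goes along its x, either way round. Origin on the bench at its centre, z up.
- vial: Amber glass vial with a white cap, 28 mm in diameter and 55 mm high, standing loose on the bench among the nests; to be left alone. Origin at the centre of its underside, z up.
Things that resemble listed ones, but are neither listed nor needed, are in the scene too. Leave any purple look-alike of the nut alone. Leave any green look-alike of the bonnet_ring alone.

How it is judged (in metres and radians):
On the way, in this order (a step that is already met when the one before it is completed fails the run):
1. the knurled nut lies flat in its own nest (horizontal distance between nut and nest_nut below 0.016 m and z of nut in the frame of nest_nut below 0.0065 m and angle between nut's own z axis and vertical below 0.035 rad and linear speed of nut below 0.02 m/s), for 0.2 s.
2. the black coil lies flat in its own nest (horizontal distance between coil and nest_coil below 0.016 m and z of coil in the frame of nest_coil below 0.0065 m and angle between coil's own z axis and vertical below 0.035 rad and linear speed of coil below 0.02 m/s), for 0.2 s.
3. the brass ring lies flat in its own nest (horizontal distance between bonnet_ring and nest_ring below 0.016 m and z of bonnet_ring in the frame of nest_ring below 0.0065 m and angle between bonnet_ring's own z axis and vertical below 0.035 rad and linear speed of bonnet_ring below 0.02 m/s), for 0.2 s.
4. the valve body lies flat in its own nest (horizontal distance between valve_body and nest_body below 0.016 m and z of valve_body in the frame of nest_body below 0.0065 m and angle between valve_body's own z axis and vertical below 0.035 rad and linear speed of valve_body below 0.02 m/s), for 0.2 s.
At the end, for the whole second after the job is handed in: Nut, coil, brass ring and valve body each rest in their own nests: within 16 mm of the nest's centre, on its floor (underside less than 6.5 mm above the bench), level to 0.035 rad, at rest; the vial stands within 25 mm of where it was (all of step 1 and all of step 2 and all of step 3 and all of step 4 and angle between vial's own z axis and vertical below 0.2 rad and distance of vial from where it was at the start of the episode below 0.025 m); the robot touches nothing.
It fails at once if the vial is knocked over or pushed more than 25 mm (angle between vial's own z axis and vertical above 0.4 rad or distance of vial from where it was at the start of the episode above 0.025 m).
It fails at once if a part is tipped over (more than 0.6 rad) (angle between any of nut, coil, bonnet_ring, valve_body's own z axis and vertical above 0.6 rad).
It fails at once if a part is dropped into its nest (arrives faster than 0.6 m/s) ((horizontal distance between nut and nest_nut below 0.03 m and z of nut in the frame of nest_nut below 0.03 m and linear speed of nut above 0.6 m/s) or (horizontal distance between coil and nest_coil below 0.03 m and z of coil in the frame of nest_coil below 0.03 m and linear speed of coil above 0.6 m/s) or (horizontal distance between bonnet_ring and nest_ring below 0.03 m and z of bonnet_ring in the frame of nest_ring below 0.03 m and linear speed of bonnet_ring above 0.6 m/s) or (horizontal distance between valve_body and nest_body below 0.03 m and z of valve_body in the frame of nest_body below 0.03 m and linear speed of valve_body above 0.6 m/s)).
It also fails if it takes over 118 s, if anything falls off the work surface, if the arm or the gripper's body presses on something with over 40 N, if the wrist force passes 120 N, or if a joint passes its speed limit or range.

## Working session

There is one attempt and no reset: what is moved stays moved. The work goes in short steps, Python scripts to look and compute and a shell command to move; the robot and the scene stay as the last step left them, time stands still between calls to the robot, and variables do not carry over. Pictures are saved under pics/ and viewed, at most 14 in all, crops included, and the job is handed in when it is done.

```bash
mkdir -p pics; ls
python3 - <<'E'
from workcell import ctrl
import cv2
for n in("side","top"):
    im=ctrl.get_image(n); cv2.imwrite(f"pics/{n}0.png",im[:,:,::-1]); print(ctrl.camera_model(n))
print(ctrl.get_obs())
E
```

```text
pics
{'fx': 574.5514734692325, 'fy': 574.5514734692325, 'cx': 326.9068953789343, 'cy': 240.7606266801735, 'k1': -0.07610081391043343, 'position': array([254.48104025, 854.2471544 , 700.42069963]), 'attitude': array([ 0.23844348, -1.29417575, -2.48928305])}
{'fx': 445.41518942982185, 'fy': 445.41518942982185, 'cx': 323.61908408996743, 'cy': 240.23636584780508, 'k1': -0.07931296961261439, 'position': array([ 395.51883207,   55.46328274, 1005.12413551]), 'attitude': array([ 0.12633835, -0.15973701, -1.56143087])}
{'t': 0.1, 'qpos': array([-1.23901188e+00,  4.23773762e-01,  1.63057077e+00, -9.02608078e-06,
        1.08856869e+00, -1.90106776e-02]), 'qvel': array([ 2.60149205e-04, -4.08225212e-03, -9.05437425e-04, -4.06909516e-06,
        6.06352531e-04,  1.60656825e-03]), 'joint_torque': array([ 1.13833044e-03, -5.45612669e+01, -2.74324161e+01,  6.45510620e-02,
        1.87582523e-02, -1.75377033e-05]), 'ee_pos': array([ 214.63969593, -586.48539893,  221.99040168]), 'orientation': array([-3.09210758e+00, -5.47985765e-01,  3.35343572e-04]), 'ft_force': array([ 0.30737868, -0.15994318,  0.76387369]), 'moment': array([0.0375379 , 0.00268376, 0.01327855]), 'grasp_force': 0.0, 'width': 87.8210895750646}
```

View pics/top0.png

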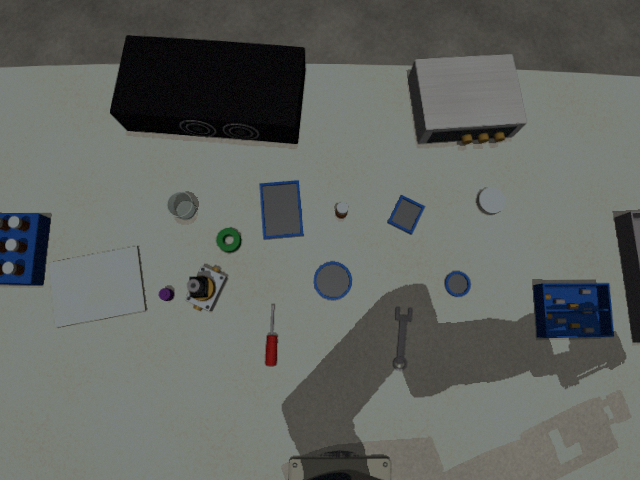

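View pics/side0.png

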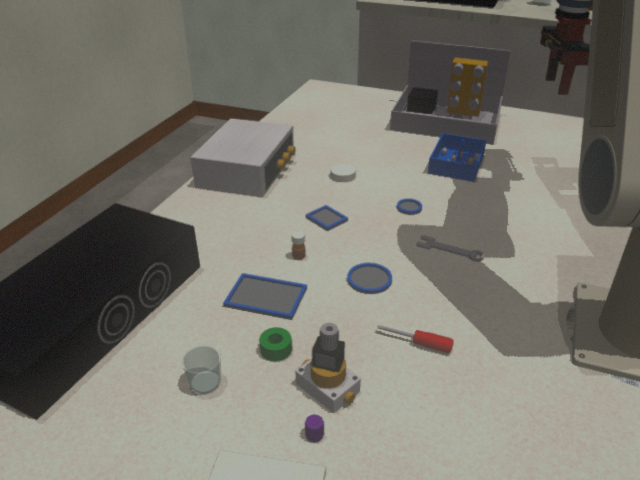

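Top view: stack at (205,288), nests for nut (457,284), coil (406,215), ring (333,280) and body (282,210), vial at (342,210). Decoys: purple nut at (166,294) and green ring at (229,239). The stack carries the grey nut and brass ring, so those are the parts meant. Next I measure the nests and enlarge the stack to confirm.

```bash
cat > h.py <<'E'
from workcell import ctrl
import cv2, numpy as np
from scipy.spatial.transform import Rotation as R
def cast(n,uv,z):
    m=ctrl.camera_model(n); uv=np.atleast_2d(uv).astype(float)
    K=np.array([[m['fx'],0,m['cx']],[0,m['fy'],m['cy']],[0,0,1]])
    p=cv2.undistortPoints(uv[:,None],K,np.array([m['k1'],0,0,0]))[:,0]
    d=R.from_rotvec(m['attitude']).apply(np.c_[p[:,0],-p[:,1],-np.ones(len(p))])
    c=np.array(m['position']); return c+d*((z-c[2])/d[:,2])[:,None]
def rect(P):
    (c,s,a)=cv2.minAreaRect(P[:,:2].astype(np.float32)); 
    if s[0]<s[1]: a+=90; s=s[::-1]
    return np.round(c,1),np.round(s,1),round((a+90)%180-90,1)
E
python3 - <<'E'
from h import *
for n in("top","side"):
    im=cv2.imread(f"pics/{n}0.png"); hsv=cv2.cvtColor(im,cv2.COLOR_BGR2HSV)
    mk=cv2.inRange(hsv,(100,110,50),(128,255,255))
    for c in cv2.findContours(mk,cv2.RETR_EXTERNAL,cv2.CHAIN_APPROX_NONE)[0]:
        if cv2.contourArea(c)>150:
            print(n,c[:,0].mean(0).round(), *rect(cast(n,c[:,0],9)))
a=cv2.imread("pics/top0.png")[245:325,150:250]; b=cv2.imread("pics/side0.png")[310:450,265:385]
a=cv2.resize(a,(400,320),interpolation=2)
b=cv2.resize(b,(400,467),interpolation=2)
o=np.zeros((470,800,3),np.uint8); o[:320,:400]=a; o[:467,400:]=b
cv2.imwrite("pics/c1.png",cv2.convertScaleAbs(o,alpha=1.6))
E
```

```text
top [577. 310.] [ 420.1 -552.5] [167.4 123.6] 89.8
top [457. 283.] [ 481.8 -268.8] [56.8 56. ] -65.4
top [332. 280.] [487.9  14.2] [83.1 83. ] -89.7
top [ 18. 246.] [556.1 753.2] [167.6  99.4] 0.0
top [406. 214.] [ 642.6 -156.3] [73.6 61.5] -26.8
top [281. 209.] [652.4 133. ] [132.   91.1] 5.6
side [266. 295.] [651.6 135.4] [131.3  90.8] 5.4
side [370. 277.] [488.   15.8] [83.2 83.2] 21.0
side [462. 151.] [ 427.7 -594.3] [194.3 127.5] -89.1
```

View pics/c1.png

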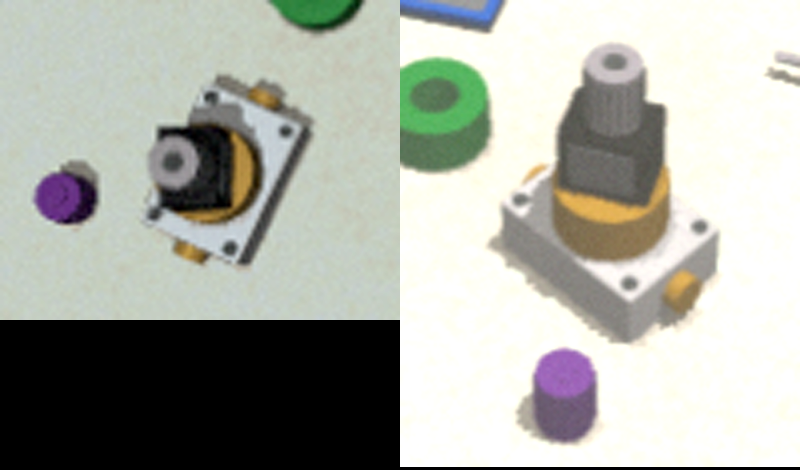

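Crop confirms it: grey knurled nut at crop (173,162), on the black coil, brass ring and body; the purple nut and green ring stand apart on the bench. Body screws show at crop (211,97), (287,132), (230,247) and (154,213).

Run:
```python
from h import *
f=lambda l:np.array(l)/4+[149.6,244.6]
g=lambda l:(np.array(l)-[400,0])/3.333+[264.6,309.6]
print("nut",cast("top",f([[173,162]]),128).round(1),cast("side",g([[613,62]]),128).round(1))
s=cast("top",f([[211,97],[287,132],[230,247],[154,213]]),32); print("body",rect(s),s.mean(0).round(1))
s=cast("side",g([[520,200],[700,227],[629,283]]),32); print("bodyside",s.round(1), (s[0]+s[1])/2)
im=cv2.imread("pics/top0.png"); mk=(im.max(2)<45).astype(np.uint8); mk[:270]=0;mk[305:]=0;mk[:,:185]=0;mk[:,212:]=0
im2=cv2.resize(im[270:305,185:215],None,fx=16,fy=16,interpolation=2); cv2.imwrite("pics/c2.png",cv2.convertScaleAbs(im2,alpha=2.5))
```

```text
nut [[465.7 294.2 128. ]] [[466.2 294.9 128. ]]
body (array([468. , 293.9]), array([69.6, 46.7]), -23.9) [468.2 294.   32. ]
bodyside [[509.2 302.   32. ]
 [426.3 287.6  32. ]
 [445.1 329.5  32. ]] [467.74518782 294.8175645   32.        ]
```

View pics/c2.png

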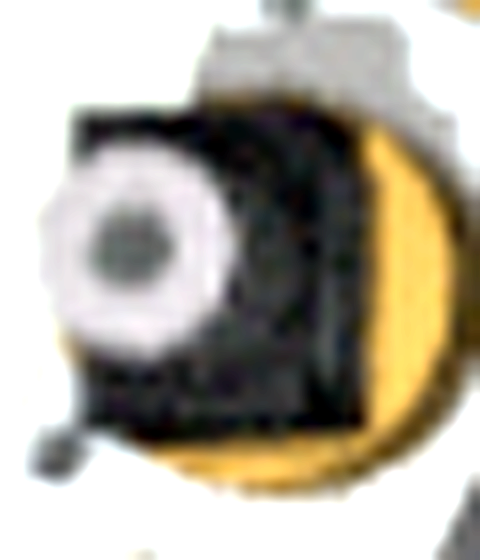

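```bash
cat >> h.py <<'E'
def plan(T,cyaw=None):
    """shift (tool axes, mm) and z turn to bring the TCP to T with closing line at world yaw cyaw (deg)"""
    o=ctrl.get_obs(); r=R.from_rotvec(o['orientation']); M=r.as_matrix()
    if cyaw is None: cyaw=np.degrees(np.arctan2(M[1,1],M[0,1]))
    opts=[]
    for c in (cyaw,cyaw+180):
        y=np.array([np.cos(np.radians(c)),np.sin(np.radians(c)),0]); z=np.array([0,0,-1.])
        W=R.from_matrix(np.c_[np.cross(y,z),y,z]); rv=(r.inv()*W).as_rotvec(); opts.append(rv.round(3))
    opts.sort(key=np.linalg.norm)
    print("ee",o['ee_pos'].round(1),"t",round(o['t'],2),"q1,q6",o['qpos'][[0,5]].round(2),"w",round(o['width'],1),"shift",r.inv().apply(np.array(T)-o['ee_pos']).round(1),"rot",opts)
E
python3 - <<'E'
from h import *
plan([480,-150,224]); plan([466,294.6,224],110)
E
```

```text
ee [ 214.6 -586.5  222. ] t 0.1 q1,q6 [-1.24 -0.02] w 87.8 shift [ 399.2 -318.7   -1.6] rot [array([-0.001, -0.   , -0.   ]), array([-0.000e+00,  2.000e-03,  3.142e+00])]
ee [ 214.6 -586.5  222. ] t 0.1 q1,q6 [-1.24 -0.02] w 87.8 shift [ 538.8 -741.    -1. ] rot [array([-0.001, -0.   ,  0.002]), array([ 0.00e+00, -2.00e-03, -3.14e+00])]
```

```bash
python3 -m inch '[{"xyz":[399,-319,-1],"rot":[0,0,0]},{"xyz":[399,-319,-1],"rot":[0,0,0]},{"xyz":[399,-319,-1],"rot":[0,0,0]},{"xyz":[399,-319,-1],"rot":[0,0,0]},{"xyz":[399,-319,-1],"rot":[0,0,0]},{"xyz":[399,-319,-1],"rot":[0,0,0]},{"xyz":[399,-319,-1],"rot":[0,0,0]},{"xyz":[399,-319,-1],"rot":[0,0,0]},{"xyz":[399,-319,-1],"rot":[0,0,0]},{"xyz":[399,-319,-1],"rot":[0,0,0]},{"xyz":[399,-319,-1],"rot":[0,0,0]},{"xyz":[399,-319,-1],"rot":[0,0,0]}]' 0; python3 -c "
from h import *
plan([466,294.6,224],110)"
```

```text
t: 1.1
ee_pos: [474.7, -157.5, 223.6]
orientation: [-3.093, -0.548, 0.0]
ft_force: [0.6, -0.6, 0.4]
width: 87.7
grasp_force: 0.0
ee [ 474.7 -157.5  223.6] t 1.1 q1,q6 [-0.34  0.88] w 87.7 shift [ 1.471e+02 -4.276e+02 -4.000e-01] rot [array([-0.   ,  0.   ,  0.002]), array([-0.  , -0.  , -3.14])]
```

```bash
python3 -m inch '[{"xyz":[140,-420,0],"rot":[0,0,0]},{"xyz":[140,-420,0],"rot":[0,0,0]},{"xyz":[140,-420,0],"rot":[0,0,0]},{"xyz":[140,-420,0],"rot":[0,0,0]},{"xyz":[140,-420,0],"rot":[0,0,0]},{"xyz":[140,-420,0],"rot":[0,0,0]},{"xyz":[140,-420,0],"rot":[0,0,0]},{"xyz":[140,-420,0],"rot":[0,0,0]},{"xyz":[140,-420,0],"rot":[0,0,0]},{"xyz":[140,-420,0],"rot":[0,0,0]},{"xyz":[140,-420,0],"rot":[0,0,0]},{"xyz":[140,-420,0],"rot":[0,0,0]}]'; python3 -m inch '[{"xyz":[0,0,0],"rot":[0,0,0]},{"xyz":[0,0,0],"rot":[0,0,0]},{"xyz":[0,0,0],"rot":[0,0,0]},{"xyz":[0,0,0],"rot":[0,0,0]}]'; python3 -c "
from h import *
plan([466,294.6,104],110)"
```

```text
t: 2.1
ee_pos: [461.1, 287.5, 223.5]
orientation: [-3.091, -0.554, -0.001]
ft_force: [0.1, 0.1, 0.2]
width: 87.6
grasp_force: 0.0
t: 2.43
ee_pos: [461.4, 281.7, 223.6]
orientation: [3.094, 0.546, -0.001]
ft_force: [-0.4, 0.6, 0.0]
width: 88.3
grasp_force: 0.0
ee [461.4 281.7 223.6] t 2.43 q1,q6 [0.53 1.75] w 88.3 shift [  8.7 -10.6 119.6] rot [array([0., 0., 0.]), array([-1.000e-03,  0.000e+00, -3.142e+00])]
```

```bash
python3 -m inch '[{"xyz":[9,-11,0],"rot":[0,0,0]},{"xyz":[9,-11,30],"rot":[0,0,0]},{"xyz":[9,-11,60],"rot":[0,0,0]},{"xyz":[9,-11,80],"rot":[0,0,0]},{"xyz":[9,-11,95],"rot":[0,0,0]},{"xyz":[9,-11,108],"rot":[0,0,0]},{"xyz":[9,-11,115],"rot":[0,0,0]},{"xyz":[9,-11,119],"rot":[0,0,0]},{"xyz":[9,-11,119],"rot":[0,0,0]},{"xyz":[9,-11,119],"rot":[0,0,0]},{"xyz":[9,-11,119],"rot":[0,0,0]},{"xyz":[9,-11,119],"rot":[0,0,0]}]'
python3 - <<'E'
from h import *
plan([466,294.6,104],110)
o=[cv2.convertScaleAbs(ctrl.get_image("side")[280:430,240:440,::-1],alpha=1.5),cv2.convertScaleAbs(ctrl.get_image("top")[215:365,105:305,::-1],alpha=1.5)]
cv2.imwrite("pics/c3.png",cv2.resize(np.hstack(o),(800,300),interpolation=2))
E
```

```text
t: 3.43
ee_pos: [466.6, 296.8, 105.5]
orientation: [-3.093, -0.548, -0.002]
ft_force: [0.6, 0.2, -0.2]
width: 88.0
grasp_force: 0.0
ee [466.6 296.8 105.5] t 3.43 q1,q6 [0.54 1.77] w 88.0 shift [-1.3  1.9  1.5] rot [array([-0.   , -0.002,  0.002]), array([ 2.00e-03, -1.00e-03, -3.14e+00])]
```

View pics/c3.png

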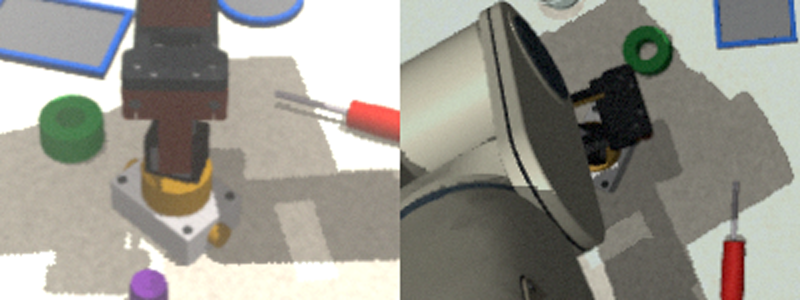

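The two fingers straddle the nut (side crop: near finger at (185,150), in line with the stack). Small correction, then close and lift.

```bash
python3 -m inch '[{"xyz":[-1,2,1],"rot":[0,0,0]},{"xyz":[-1,2,1],"rot":[0,0,0]},{"xyz":[-1,2,1],"rot":[0,0,0]}]' 0; python3 -m inch '[{"xyz":[0,0,0],"rot":[0,0,0]},{"xyz":[0,0,0],"rot":[0,0,0]},{"xyz":[0,0,0],"rot":[0,0,0]},{"xyz":[0,0,0],"rot":[0,0,0]},{"xyz":[0,0,0],"rot":[0,0,0]},{"xyz":[0,0,0],"rot":[0,0,0]},{"xyz":[0,0,0],"rot":[0,0,0]},{"xyz":[0,0,0],"rot":[0,0,0]}]' 255;  python3 -m inch '[{"xyz":[0,0,0],"rot":[0,0,0]},{"xyz":[0,0,-5],"rot":[0,0,0]},{"xyz":[0,0,-15],"rot":[0,0,0]},{"xyz":[0,0,-35],"rot":[0,0,0]},{"xyz":[0,0,-60],"rot":[0,0,0]},{"xyz":[0,0,-60],"rot":[0,0,0]},{"xyz":[0,0,-60],"rot":[0,0,0]},{"xyz":[0,0,-60],"rot":[0,0,0]}]';python3 - <<'E'
from h import *
plan([480,0,170])
cv2.imwrite("pics/c4.png",cv2.resize(cv2.convertScaleAbs(ctrl.get_image("side")[230:430,240:440,::-1],alpha=1.5),(600,600),interpolation=2))
E
```

```text
t: 3.78
ee_pos: [465.8, 294.1, 103.7]
orientation: [3.093, 0.548, -0.0]
ft_force: [0.6, -0.2, -0.2]
width: 87.7
grasp_force: 0.0
t: 4.45
ee_pos: [465.8, 294.2, 103.6]
orientation: [-3.093, -0.548, -0.0]
ft_force: [-0.3, -1.4, 0.4]
width: 38.1
grasp_force: 0.0
t: 5.12
ee_pos: [465.5, 294.1, 163.6]
orientation: [-3.093, -0.548, -0.0]
ft_force: [0.4, -0.6, -0.4]
width: 25.6
grasp_force: 30.0
ee [465.5 294.1 163.6] t 5.12 q1,q6 [0.54 1.76] w 25.6 shift [-87.5 281.1  -6.4] rot [array([-0., -0., -0.]), array([-0.   ,  0.   ,  3.142])]
```

View pics/c4.png

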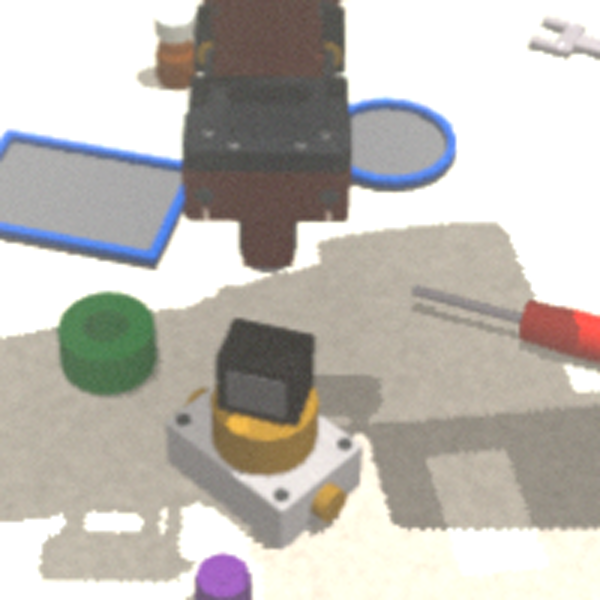

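Nut is held (width 25.6, 30 N) and the coil stack is left standing. Moving to the nut nest.

```bash
python3 -m inch '[{"xyz":[-8,25,0],"rot":[0,0,0]},{"xyz":[-20,60,0],"rot":[0,0,0]},{"xyz":[-178,534,0],"rot":[0,0,0]},{"xyz":[-178,534,0],"rot":[0,0,0]},{"xyz":[-178,534,0],"rot":[0,0,0]},{"xyz":[-178,534,0],"rot":[0,0,0]},{"xyz":[-178,534,0],"rot":[0,0,0]},{"xyz":[-178,534,0],"rot":[0,0,0]},{"xyz":[-178,534,0],"rot":[0,0,0]},{"xyz":[-178,534,0],"rot":[0,0,0]},{"xyz":[-178,534,0],"rot":[0,0,0]},{"xyz":[-178,534,0],"rot":[0,0,0]}]' ; python3 -m inch '[{"xyz":[-37,112,0],"rot":[0,0,0]},{"xyz":[-37,112,0],"rot":[0,0,0]},{"xyz":[-37,112,0],"rot":[0,0,0]},{"xyz":[-37,112,0],"rot":[0,0,0]},{"xyz":[-37,112,0],"rot":[0,0,0]},{"xyz":[-37,112,0],"rot":[0,0,0]},{"xyz":[-37,112,0],"rot":[0,0,0]}]';python3 - <<'E'
from h import *
plan([482,-268.5,40])
a=ctrl.get_image("top");t=cv2.cvtColor(cv2.imread("pics/top0.png"),4)
cv2.imwrite("pics/c5.png",cv2.resize(cv2.convertScaleAbs(ctrl.get_image("side")[110:260,320:520,::-1],alpha=1.5),(800,600),interpolation=2))
E
```

```text
t: 6.17
ee_pos: [478.6, -187.3, 162.5]
orientation: [-3.092, -0.548, 0.003]
ft_force: [1.1, 0.2, -1.0]
width: 25.5
grasp_force: 30.0
t: 6.75
ee_pos: [482.9, -301.8, 162.8]
orientation: [-3.091, -0.549, 0.002]
ft_force: [1.1, 0.2, -0.9]
width: 25.6
grasp_force: 30.0
ee [ 482.9 -301.8  162.8] t 6.75 q1,q6 [-0.58  0.64] w 25.6 shift [ 10.8 -31.4 122.9] rot [array([-0.002,  0.001,  0.   ]), array([-2.000e-03, -3.000e-03, -3.142e+00])]
```

```bash
python3 -m inch '[{"xyz":[11,-31,0],"rot":[0,0,0]},{"xyz":[11,-31,25],"rot":[0,0,0]},{"xyz":[11,-31,50],"rot":[0,0,0]},{"xyz":[11,-31,75],"rot":[0,0,0]},{"xyz":[11,-31,100],"rot":[0,0,0]},{"xyz":[11,-31,115],"rot":[0,0,0]},{"xyz":[11,-31,123],"rot":[0,0,0]},{"xyz":[11,-31,123],"rot":[0,0,0]},{"xyz":[11,-31,123],"rot":[0,0,0]},{"xyz":[11,-31,123],"rot":[0,0,0]}]' ;python3 - <<'E'
from h import *
plan([482,-268.5,18])
cv2.imwrite("pics/c5.png",cv2.resize(cv2.convertScaleAbs(ctrl.get_image("side")[130:250,340:500,::-1],alpha=1.5),(800,600),interpolation=2))
E
```

```text
t: 7.68
ee_pos: [484.0, -270.6, 41.8]
orientation: [3.092, 0.549, 0.002]
ft_force: [-0.1, -0.9, -1.6]
width: 25.2
grasp_force: 30.0
ee [ 484.  -270.6   41.8] t 7.68 q1,q6 [-0.53  0.69] w 25.2 shift [-1.2 -2.7 23.7] rot [array([ 0.001, -0.001,  0.   ]), array([ 2.000e-03,  2.000e-03, -3.142e+00])]
```

View pics/c5.png

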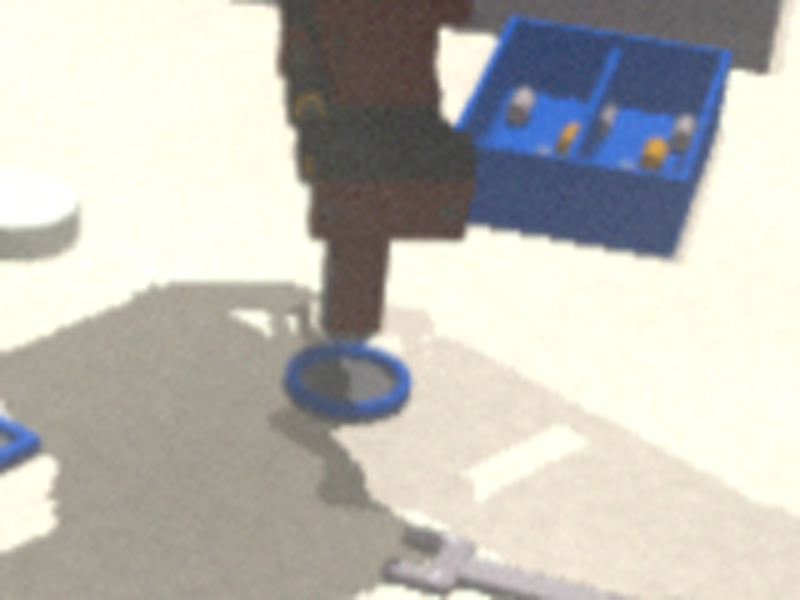

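Finger tip at crop (352,335), just above the nest at (348,383). The nut is hidden behind the finger. Lowering gently and watching the force.

```bash
python3 -m inch '[{"xyz":[-1,-2,4],"rot":[0,0,0]},{"xyz":[-1,-2,10],"rot":[0,0,0]},{"xyz":[-1,-2,16],"rot":[0,0,0]},{"xyz":[-1,-2,20],"rot":[0,0,0]},{"xyz":[-1,-2,22],"rot":[0,0,0]},{"xyz":[-1,-2,22],"rot":[0,0,0]},{"xyz":[-1,-2,22],"rot":[0,0,0]}]';python3 -c "
from h import *
plan([482,-268.5,12])"; python3 -m inch '[{"xyz":[0,0,1],"rot":[0,0,0]},{"xyz":[0,0,2],"rot":[0,0,0]},{"xyz":[0,0,2],"rot":[0,0,0]}]'
```

```text
t: 8.32
ee_pos: [481.4, -268.9, 18.4]
orientation: [-3.093, -0.548, 0.001]
ft_force: [-1.6, 0.4, -0.6]
width: 25.3
grasp_force: 30.0
ee [ 481.4 -268.9   18.4] t 8.32 q1,q6 [-0.53  0.69] w 25.3 shift [ 0.7 -0.2  6.4] rot [array([-0.,  0.,  0.]), array([-1.000e-03, -1.000e-03, -3.142e+00])]
t: 8.57
ee_pos: [481.6, -269.0, 16.6]
orientation: [3.093, 0.548, 0.0]
ft_force: [0.6, 0.2, -1.2]
width: 25.7
grasp_force: 30.0
```

```bash
for i in 1 2; do python3 -m inch '[{"xyz":[0,0,1],"rot":[0,0,0]},{"xyz":[0,0,2],"rot":[0,0,0]},{"xyz":[0,0,2],"rot":[0,0,0]},{"xyz":[0,0,2],"rot":[0,0,0]}]' | grep -E "ee_pos|ft|t:"; done
```

```text
t: 8.9
ee_pos: [481.7, -269.0, 14.9]
ft_force: [-0.7, 0.5, 2.2]
t: 9.23
ee_pos: [481.9, -269.1, 14.7]
ft_force: [-6.1, 2.8, 24.2]
```

```bash
python3 -m inch '[{"xyz":[0,0,-2],"rot":[0,0,0]},{"xyz":[0,0,-2],"rot":[0,0,0]}]' | grep ft; python3 -m inch '[{"xyz":[0,0,0],"rot":[0,0,0]},{"xyz":[0,0,0],"rot":[0,0,0]},{"xyz":[0,0,0],"rot":[0,0,0]},{"xyz":[0,0,0],"rot":[0,0,0]},{"xyz":[0,0,0],"rot":[0,0,0]},{"xyz":[0,0,-20],"rot":[0,0,0]},{"xyz":[0,0,-60],"rot":[0,0,0]},{"xyz":[0,0,-100],"rot":[0,0,0]},{"xyz":[0,0,-140],"rot":[0,0,0]},{"xyz":[0,0,-170],"rot":[0,0,0]},{"xyz":[0,0,-170],"rot":[0,0,0]}]' 0
python3 - <<'E'
from h import *
im=ctrl.get_image("side")[:,:,::-1]; tp=ctrl.get_image("top")[:,:,::-1]
a=cv2.resize(im[180:230,375:445],(400,286),interpolation=2)
b=cv2.resize(im[300:420,270:390],(400,400),interpolation=2)
c=cv2.resize(tp[255:315,170:240],(400,343),interpolation=2); d=np.zeros((600,800,3),np.uint8); d[:286,:400]=a; d[:400,400:]=b; 
cv2.imwrite("pics/c6.png",cv2.convertScaleAbs(d,alpha=1.7))
cv2.imwrite("pics/top6.png",tp);cv2.imwrite("pics/side6.png",im)
plan([480,0,170])
cv2.imwrite("pics/c7.png",cv2.convertScaleAbs(np.hstack([c,cv2.resize(tp[255:315,422:492],(400,343),interpolation=2)]),alpha=2))
E
```

```text
ft_force: [1.1, -0.6, -0.7]
t: 10.32
ee_pos: [484.9, -270.9, 191.0]
orientation: [3.086, 0.547, 0.013]
ft_force: [1.8, -0.1, -0.7]
width: 87.7
grasp_force: 0.0
ee [ 482.1 -269.3  185.8] t 10.42 q1,q6 [-0.53  0.69] w 87.8 shift [  90.5 -253.7   15.4] rot [array([ 0.002, -0.002,  0.   ]), array([ 3.000e-03,  4.000e-03, -3.142e+00])]
```

View pics/c6.png

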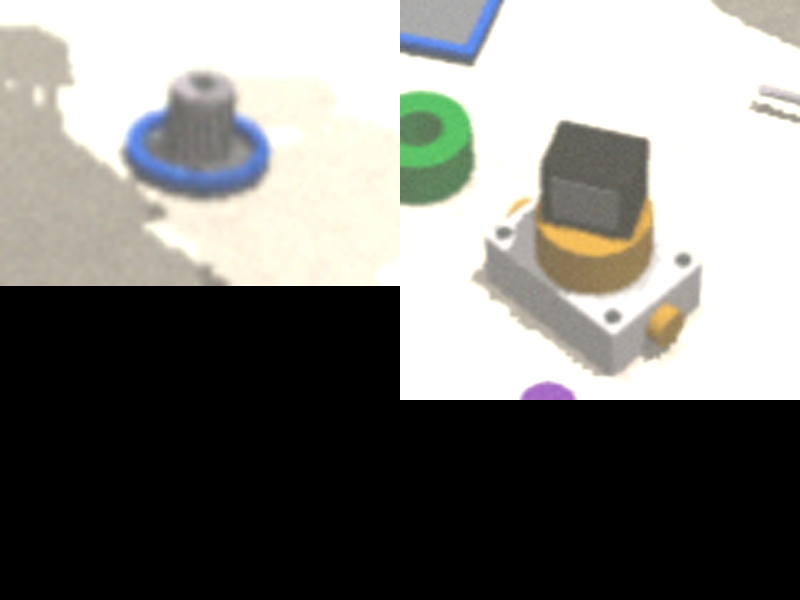

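View pics/c7.png

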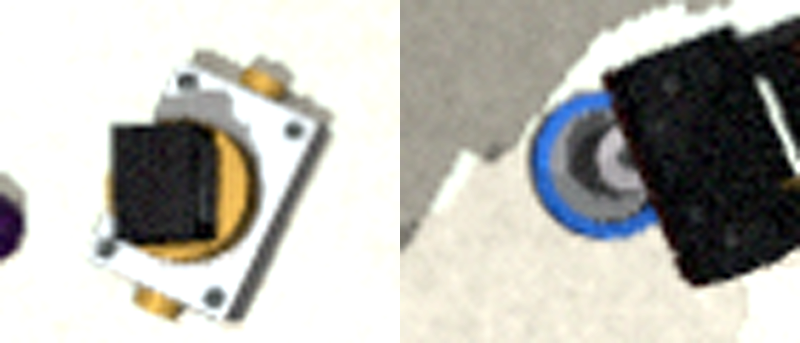

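Nut stands upright in its nest (crop (200,115)). Coil top face in the side crop: corners (563,122), (649,139), (638,190), (545,170). In the top crop: left corners (112,126) and (118,242).

Run:
```python
from h import *
g=lambda l:(np.array(l)-[400,0])/3.333+[269.6,299.6]
f=lambda l:np.array(l)/5.714+[169.6,254.6]
s=cast("side",g([[563,122],[649,139],[638,190],[545,170]]),96);print(s.round(1),rect(s),s.mean(0))
s=cast("top",f([[112,126],[194,124],[194,240],[118,242]]),96);print(s.round(1),rect(s),s.mean(0))
im=cv2.imread("pics/side6.png"); mk=cv2.inRange(im,(0,0,0),(75,75,75)); mk[:330]=0;mk[375:]=0;mk[:,:305]=0;mk[:,350:]=0
# dark silhouette of coil: rows of its top edge
c=max(cv2.findContours(mk,0,1)[0],key=cv2.contourArea); h=cv2.approxPolyDP(cv2.convexHull(c),1.5,True)[:,0]; print(h.tolist()); print(cast("side",h,96).round(1).tolist())
plan([468,294,170],90)
```

```text
[[485.8 284.9  96. ]
 [446.6 281.1  96. ]
 [440.7 311.5  96. ]
 [482.3 314.9  96. ]] (array([463.3, 298.2]), array([42.4, 30.9]), 5.5) [463.84200379 298.09088536  96.        ]
[[485.5 311.4  96. ]
 [486.5 281.8  96. ]
 [445.2 279.9  96. ]
 [444.2 307.1  96. ]] (array([465.3, 295.6]), array([41.8, 29.6]), 2.7) [465.34266379 295.04460623  96.        ]
[[318, 337], [343, 342], [343, 358], [338, 370], [317, 367], [312, 364], [313, 348]]
[[485.9, 286.7, 96.0], [447.9, 283.1, 96.0], [437.1, 313.0, 96.0], [436.0, 336.8, 96.0], [465.3, 342.2, 96.0], [473.9, 339.5, 96.0], [484.3, 310.2, 96.0]]
ee [ 482.1 -269.3  185.8] t 10.42 q1,q6 [-0.53  0.69] w 87.8 shift [ 180.3 -533.9   15. ] rot [array([ 0.002, -0.002,  0.351]), array([ 0.003,  0.003, -2.791])]
```

```bash
python3 -m inch '[{"xyz":[178,-536,0],"rot":[0,0,0.27]},{"xyz":[178,-536,0],"rot":[0,0,0.27]},{"xyz":[178,-536,0],"rot":[0,0,0.27]},{"xyz":[178,-536,0],"rot":[0,0,0.27]},{"xyz":[178,-536,0],"rot":[0,0,0.27]},{"xyz":[178,-536,0],"rot":[0,0,0.27]},{"xyz":[178,-536,0],"rot":[0,0,0.27]},{"xyz":[178,-536,0],"rot":[0,0,0.27]},{"xyz":[178,-536,0],"rot":[0,0,0.27]},{"xyz":[178,-536,0],"rot":[0,0,0.27]},{"xyz":[178,-536,0],"rot":[0,0,0.27]},{"xyz":[178,-536,0],"rot":[0,0,0.27]}]' |grep ee_; python3 -m inch '[{"xyz":[0,-30,0],"rot":[0,0,0]},{"xyz":[0,-50,0],"rot":[0,0,0]},{"xyz":[0,-50,0],"rot":[0,0,0]},{"xyz":[0,-50,0],"rot":[0,0,0]},{"xyz":[0,-50,0],"rot":[0,0,0]},{"xyz":[0,-50,0],"rot":[0,0,0]}]';python3 - <<'E'
from h import *
plan([465.3,295.5,69],94.5)
E
```

```text
ee_pos: [464.8, 227.9, 182.6]
t: 11.92
ee_pos: [462.1, 274.7, 183.7]
orientation: [3.138, 0.125, -0.003]
ft_force: [-0.3, 0.5, 0.6]
width: 87.9
grasp_force: 0.0
ee [462.1 274.7 183.7] t 11.92 q1,q6 [0.51 2.01] w 87.9 shift [  5.  -20.6 114.7] rot [array([0.001, 0.002, 0.001]), array([-3.00e-03,  2.00e-03, -3.14e+00])]
```

```bash
python3 -m inch '[{"xyz":[5,-20,0],"rot":[0,0,0]},{"xyz":[5,-20,0],"rot":[0,0,0]},{"xyz":[5,-20,25],"rot":[0,0,0]},{"xyz":[5,-20,50],"rot":[0,0,0]},{"xyz":[5,-20,70],"rot":[0,0,0]},{"xyz":[5,-20,90],"rot":[0,0,0]},{"xyz":[5,-20,105],"rot":[0,0,0]},{"xyz":[5,-20,113],"rot":[0,0,0]},{"xyz":[5,-20,113],"rot":[0,0,0]},{"xyz":[5,-20,113],"rot":[0,0,0]},{"xyz":[5,-20,113],"rot":[0,0,0]},{"xyz":[5,-20,113],"rot":[0,0,0]}]';python3 - <<'E'
from h import *
plan([465.3,295.5,70],94.5)
E
```

```text
t: 12.92
ee_pos: [466.7, 296.8, 72.8]
orientation: [-3.138, -0.126, -0.003]
ft_force: [1.0, -0.2, 0.4]
width: 87.9
grasp_force: 0.0
ee [466.7 296.8  72.8] t 12.92 q1,q6 [0.54 2.04] w 87.9 shift [-1.5  1.1  2.8] rot [array([-0.001, -0.002,  0.002]), array([ 3.00e-03, -1.00e-03, -3.14e+00])]
```

```bash
python3 -m inch '[{"xyz":[-1,1,1],"rot":[0,0,0]},{"xyz":[-1,1,1],"rot":[0,0,0]},{"xyz":[-1,1,1],"rot":[0,0,0]},{"xyz":[-1,1,1],"rot":[0,0,0]},{"xyz":[-1,1,1],"rot":[0,0,0]},{"xyz":[-1,1,1],"rot":[0,0,0]},{"xyz":[-1,1,1],"rot":[0,0,0]},{"xyz":[-1,1,1],"rot":[0,0,0]},{"xyz":[-1,1,1],"rot":[0,0,0]},{"xyz":[-1,1,1],"rot":[0,0,0]},{"xyz":[-1,1,1],"rot":[0,0,0]},{"xyz":[-1,1,1],"rot":[0,0,0]}]' 255; python3 -m inch '[{"xyz":[0,0,-3],"rot":[0,0,0]},{"xyz":[0,0,-10],"rot":[0,0,0]},{"xyz":[0,0,-25],"rot":[0,0,0]},{"xyz":[0,0,-45],"rot":[0,0,0]},{"xyz":[0,0,-70],"rot":[0,0,0]},{"xyz":[0,0,-70],"rot":[0,0,0]},{"xyz":[0,0,-70],"rot":[0,0,0]},{"xyz":[0,0,-70],"rot":[0,0,0]}]';python3 - <<'E'
from h import *
plan([642.3,-155.5,140],63.2)
cv2.imwrite("pics/side8.png",ctrl.get_image("side")[:,:,::-1])
E
```

```text
t: 13.92
ee_pos: [465.0, 295.5, 70.6]
orientation: [-3.139, -0.127, 0.0]
ft_force: [-0.2, 0.5, -1.4]
width: 29.7
grasp_force: 30.0
t: 14.58
ee_pos: [464.6, 295.2, 140.4]
orientation: [3.139, 0.127, -0.001]
ft_force: [0.4, -0.2, -1.0]
width: 29.9
grasp_force: 30.0
ee [464.6 295.2 140.4] t 14.58 q1,q6 [0.54 2.03] w 29.9 shift [1.407e+02 4.635e+02 4.000e-01] rot [array([0.   , 0.   , 0.549]), array([-0.   ,  0.   , -2.593])]
```

```bash
python3 -m inch '[{"xyz":[7,23,0],"rot":[0,0,0.05]},{"xyz":[17,56,0],"rot":[0,0,0.15]},{"xyz":[141,463,0],"rot":[0,0,0.549]},{"xyz":[141,463,0],"rot":[0,0,0.549]},{"xyz":[141,463,0],"rot":[0,0,0.549]},{"xyz":[141,463,0],"rot":[0,0,0.549]},{"xyz":[141,463,0],"rot":[0,0,0.549]},{"xyz":[141,463,0],"rot":[0,0,0.549]},{"xyz":[141,463,0],"rot":[0,0,0.549]},{"xyz":[141,463,0],"rot":[0,0,0.549]},{"xyz":[141,463,0],"rot":[0,0,0.549]},{"xyz":[141,463,0],"rot":[0,0,0.549]}]' | grep ee_; python3 -m inch '[{"xyz":[0,0,0],"rot":[0,0,0]},{"xyz":[0,0,0],"rot":[0,0,0]},{"xyz":[0,0,0],"rot":[0,0,0]},{"xyz":[0,0,0],"rot":[0,0,0]}]'
python3 - <<'E'
from h import *
plan([642.3,-155.5,30],63.2)
E
```

```text
ee_pos: [639.1, -148.4, 138.8]
t: 15.97
ee_pos: [638.6, -145.2, 139.6]
orientation: [-3.056, 0.727, 0.004]
ft_force: [-0.2, 0.9, -1.0]
width: 29.5
grasp_force: 30.0
ee [ 638.6 -145.2  139.6] t 15.97 q1,q6 [-0.24  1.8 ] w 29.5 shift [  8.3   7.5 109.5] rot [array([0.   , 0.003, 0.   ]), array([-4.000e-03,  1.000e-03, -3.141e+00])]
```

```bash
python3 -m inch '[{"xyz":[8,7,0],"rot":[0,0,0]},{"xyz":[8,7,25],"rot":[0,0,0]},{"xyz":[8,7,50],"rot":[0,0,0]},{"xyz":[8,7,75],"rot":[0,0,0]},{"xyz":[8,7,95],"rot":[0,0,0]},{"xyz":[8,7,105],"rot":[0,0,0]},{"xyz":[8,7,110],"rot":[0,0,0]},{"xyz":[8,7,110],"rot":[0,0,0]},{"xyz":[8,7,110],"rot":[0,0,0]},{"xyz":[8,7,110],"rot":[0,0,0]},{"xyz":[8,7,110],"rot":[0,0,0]},{"xyz":[8,7,110],"rot":[0,0,0]}]'
python3 - <<'E'
from h import *
plan([642.3,-155.5,18],63.2)
E
```

```text
t: 16.97
ee_pos: [644.4, -156.6, 31.8]
orientation: [3.056, -0.729, 0.003]
ft_force: [0.2, 0.1, -0.8]
width: 29.5
grasp_force: 30.0
ee [ 644.4 -156.6   31.8] t 16.97 q1,q6 [-0.26  1.78] w 29.5 shift [-2.4  0.  13.8] rot [array([-0.   , -0.002, -0.   ]), array([-3.000e-03,  1.000e-03,  3.141e+00])]
```

```bash
python3 -m inch '[{"xyz":[-1,0,4],"rot":[0,0,0]},{"xyz":[-1,0,8],"rot":[0,0,0]},{"xyz":[-1,0,11],"rot":[0,0,0]},{"xyz":[-1,0,13],"rot":[0,0,0]},{"xyz":[-1,0,13],"rot":[0,0,0]},{"xyz":[-1,0,13],"rot":[0,0,0]}]' | grep -E "ee|ft"; for i in 1 2; do python3 -m inch '[{"xyz":[0,0,1],"rot":[0,0,0]},{"xyz":[0,0,1.5],"rot":[0,0,0]},{"xyz":[0,0,1.5],"rot":[0,0,0]},{"xyz":[0,0,1.5],"rot":[0,0,0]}]' | grep -E "ee|ft"; done
```

```text
ee_pos: [642.6, -155.9, 17.3]
ft_force: [0.2, -0.2, -1.8]
ee_pos: [642.8, -155.9, 16.2]
ft_force: [-0.7, 0.3, -0.6]
ee_pos: [642.8, -155.9, 14.7]
ft_force: [0.1, 0.5, -0.9]
```

```bash
for i in 1 2; do python3 -m inch '[{"xyz":[0,0,0.5],"rot":[0,0,0]},{"xyz":[0,0,1],"rot":[0,0,0]},{"xyz":[0,0,1],"rot":[0,0,0]},{"xyz":[0,0,1],"rot":[0,0,0]}]' | grep -E "ee|ft"; done
```

```text
ee_pos: [642.9, -155.9, 14.6]
ft_force: [-3.0, 1.3, 7.7]
ee_pos: [642.9, -155.9, 14.6]
ft_force: [-5.4, 0.8, 15.4]
```

```bash
python3 -m inch '[{"xyz":[0,0,-1],"rot":[0,0,0]},{"xyz":[0,0,-1],"rot":[0,0,0]}]' | grep ft; python3 -m inch '[{"xyz":[0,0,0],"rot":[0,0,0]},{"xyz":[0,0,0],"rot":[0,0,0]},{"xyz":[0,0,0],"rot":[0,0,0]},{"xyz":[0,0,0],"rot":[0,0,0]},{"xyz":[0,0,0],"rot":[0,0,0]},{"xyz":[0,0,-10],"rot":[0,0,0]},{"xyz":[0,0,-35],"rot":[0,0,0]},{"xyz":[0,0,-75],"rot":[0,0,0]},{"xyz":[0,0,-110],"rot":[0,0,0]},{"xyz":[0,0,-125],"rot":[0,0,0]},{"xyz":[0,0,-125],"rot":[0,0,0]}]' 0
python3 - <<'E'
from h import *
im=ctrl.get_image("side")[:,:,::-1]; tp=ctrl.get_image("top")[:,:,::-1]
cv2.imwrite("pics/top9.png",tp);cv2.imwrite("pics/side9.png",im)
a=cv2.resize(im[175:245,285:375],(400,311),interpolation=2)
b=cv2.resize(im[300:420,270:390],(400,400),interpolation=2)
c=cv2.resize(tp[255:315,170:240],(400,286),interpolation=2); d=np.zeros((600,800,3),np.uint8); d[:311,:400]=a; d[:400,400:]=b;d[314:,:400]=c
cv2.imwrite("pics/c9.png",cv2.convertScaleAbs(d,alpha=1.7))
plan([468,294.5,140],90)
E
```

```text
ft_force: [-2.4, 1.0, 8.1]
t: 19.88
ee_pos: [645.8, -156.7, 144.3]
orientation: [3.056, -0.729, 0.014]
ft_force: [1.0, -0.6, 0.5]
width: 87.7
grasp_force: 0.0
ee [ 642.9 -155.9  139.4] t 19.98 q1,q6 [-0.26  1.78] w 88.1 shift [-359.3 -323.    -1. ] rot [array([ 0.   , -0.001, -0.468]), array([-2.000e-03, -0.000e+00,  2.673e+00])]
```

View pics/c9.png

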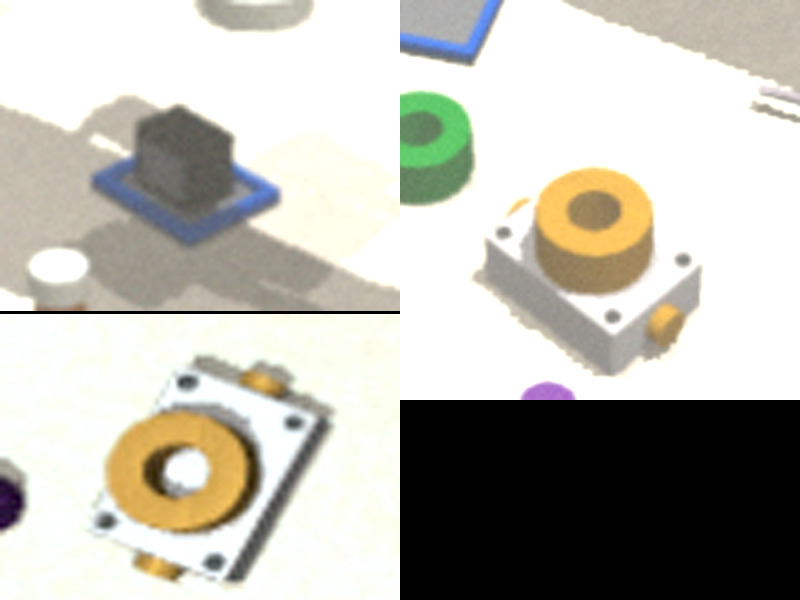

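Coil sits flat in its nest (crop (185,160)). The ring is exposed: side crop centre (595,212), top crop (179,470).

Run:
```python
from h import *
for n,(x0,x1,y0,y1) in {"top":(180,218,270,312),"side":(305,352,345,392)}.items():
    im=cv2.imread(f"pics/{n}9.png"); hsv=cv2.cvtColor(im,cv2.COLOR_BGR2HSV)
    mk=cv2.inRange(hsv,(12,110,70 if n=="top" else 125),(28,255,255)); w=np.zeros_like(mk); w[y0:y1,x0:x1]=mk[y0:y1,x0:x1]
    c=max(cv2.findContours(w,0,1)[0],key=cv2.contourArea); print(n,rect(cast(n,cv2.convexHull(c)[:,0],60)))
f=lambda l:np.array(l)/[5.714,4.767]+[169.6,254.6-314/4.767]
print(cast("top",f([[178,471]]),60),cast("side",[[(595-400)/3.333+269.6,212/3.333+299.6]],60))
```

```text
top (array([466.2, 295.8]), array([51.2, 50.3]), 72.5)
side (array([465.4, 298.8]), array([50.8, 50.1]), 21.1)
[[466.19011316 295.63528035  60.        ]] [[465.19862262 298.70120123  60.        ]]
```

```bash
python3 -m inch '[{"xyz":[-361,-322,0],"rot":[0,0,-0.468]},{"xyz":[-361,-322,0],"rot":[0,0,-0.468]},{"xyz":[-361,-322,0],"rot":[0,0,-0.468]},{"xyz":[-361,-322,0],"rot":[0,0,-0.468]},{"xyz":[-361,-322,0],"rot":[0,0,-0.468]},{"xyz":[-361,-322,0],"rot":[0,0,-0.468]},{"xyz":[-361,-322,0],"rot":[0,0,-0.468]},{"xyz":[-361,-322,0],"rot":[0,0,-0.468]},{"xyz":[-361,-322,0],"rot":[0,0,-0.468]},{"xyz":[-361,-322,0],"rot":[0,0,-0.468]},{"xyz":[-361,-322,0],"rot":[0,0,-0.468]},{"xyz":[-361,-322,0],"rot":[0,0,-0.468]}]' |grep ee_; python3 -m inch '[{"xyz":[0,0,0],"rot":[0,0,0]},{"xyz":[0,0,0],"rot":[0,0,0]},{"xyz":[0,0,0],"rot":[0,0,0]},{"xyz":[0,0,0],"rot":[0,0,0]}]';python3 - <<'E'
from h import *
plan([466,296,40],90)
E
```

```text
ee_pos: [463.1, 296.7, 136.8]
t: 21.32
ee_pos: [465.8, 293.0, 137.8]
orientation: [3.14, -0.002, -0.003]
ft_force: [0.1, -0.3, 0.4]
width: 88.0
grasp_force: 0.0
ee [465.8 293.  137.8] t 21.32 q1,q6 [0.54 2.11] w 88.0 shift [ 0.3 -3.1 97.8] rot [array([ 0.001,  0.002, -0.001]), array([ 3.00e-03, -2.00e-03,  3.14e+00])]
```

```bash
python3 -m inch '[{"xyz":[0,-3,20],"rot":[0,0,0]},{"xyz":[0,-3,45],"rot":[0,0,0]},{"xyz":[0,-3,65],"rot":[0,0,0]},{"xyz":[0,-3,80],"rot":[0,0,0]},{"xyz":[0,-3,90],"rot":[0,0,0]},{"xyz":[0,-3,95],"rot":[0,0,0]},{"xyz":[0,-3,95],"rot":[0,0,0]},{"xyz":[0,-3,95],"rot":[0,0,0]},{"xyz":[0,-3,95],"rot":[0,0,0]},{"xyz":[0,-3,95],"rot":[0,0,0]},{"xyz":[0,-3,95],"rot":[0,0,0]}]';python3 - <<'E'
from h import *
plan([466,296,40],90)
E
```

```text
t: 22.23
ee_pos: [466.4, 297.7, 44.5]
orientation: [-3.141, 0.0, -0.002]
ft_force: [-0.6, -0.1, -0.3]
width: 87.6
grasp_force: 0.0
ee [466.4 297.7  44.5] t 22.23 q1,q6 [0.55 2.12] w 87.6 shift [-0.4  1.7  4.5] rot [array([-0.001, -0.001, -0.   ]), array([-2.000e-03,  1.000e-03,  3.141e+00])]
```

```bash
python3 -m inch '[{"xyz":[0,1,2],"rot":[0,0,0]},{"xyz":[0,1,2],"rot":[0,0,0]},{"xyz":[0,1,2],"rot":[0,0,0]},{"xyz":[0,1,2],"rot":[0,0,0]},{"xyz":[0,1,2],"rot":[0,0,0]},{"xyz":[0,1,2],"rot":[0,0,0]},{"xyz":[0,1,2],"rot":[0,0,0]},{"xyz":[0,1,2],"rot":[0,0,0]},{"xyz":[0,1,2],"rot":[0,0,0]},{"xyz":[0,1,2],"rot":[0,0,0]}]' 255; python3 -m inch '[{"xyz":[0,0,-3],"rot":[0,0,0]},{"xyz":[0,0,-8],"rot":[0,0,0]},{"xyz":[0,0,-20],"rot":[0,0,0]},{"xyz":[0,0,-40],"rot":[0,0,0]},{"xyz":[0,0,-70],"rot":[0,0,0]},{"xyz":[0,0,-70],"rot":[0,0,0]},{"xyz":[0,0,-70],"rot":[0,0,0]},{"xyz":[0,0,-70],"rot":[0,0,0]}]';python3 - <<'E'
from h import *
plan([488,14.8,110],90)
E
```

```text
t: 23.07
ee_pos: [466.0, 296.5, 41.7]
orientation: [-3.141, 0.0, -0.0]
ft_force: [-0.2, 1.3, -0.5]
width: 54.3
grasp_force: 30.0
t: 23.73
ee_pos: [465.6, 296.1, 111.6]
orientation: [3.142, -0.0, -0.0]
ft_force: [-0.6, -0.1, -3.8]
width: 53.6
grasp_force: 30.0
ee [465.6 296.1 111.6] t 23.73 q1,q6 [0.54 2.12] w 53.6 shift [ 22.5 281.3   1.7] rot [array([ 0.,  0., -0.]), array([ 0.   , -0.   ,  3.141])]
```

Held (−3.8 N weight, width 53.6). Moving to the ring nest.

```bash
python3 -m inch '[{"xyz":[1,12,0],"rot":[0,0,0]},{"xyz":[3,35,0],"rot":[0,0,0]},{"xyz":[5,65,0],"rot":[0,0,0]},{"xyz":[8,98,0],"rot":[0,0,0]},{"xyz":[10,132,0],"rot":[0,0,0]},{"xyz":[13,166,0],"rot":[0,0,0]},{"xyz":[16,200,0],"rot":[0,0,0]},{"xyz":[19,232,0],"rot":[0,0,0]},{"xyz":[21,260,0],"rot":[0,0,0]},{"xyz":[22,275,0],"rot":[0,0,0]},{"xyz":[22,281,0],"rot":[0,0,0]},{"xyz":[22,281,0],"rot":[0,0,0]}]' | grep ee_;  python3 -m inch '[{"xyz":[0,0,0],"rot":[0,0,0]},{"xyz":[0,0,0],"rot":[0,0,0]},{"xyz":[0,0,0],"rot":[0,0,0]},{"xyz":[0,0,0],"rot":[0,0,0]}]';python3 - <<'E'
from h import *
plan([488,14.8,25],90)
E
```

```text
ee_pos: [486.9, 13.9, 110.7]
t: 25.07
ee_pos: [487.8, 16.3, 111.6]
orientation: [-3.142, -0.002, 0.0]
ft_force: [-0.3, 0.3, -2.7]
width: 53.7
grasp_force: 30.0
ee [487.8  16.3 111.6] t 25.07 q1,q6 [0.01 1.58] w 53.7 shift [ 0.3  1.5 86.6] rot [array([-0.   ,  0.   ,  0.001]), array([-0.  , -0.  , -3.14])]
```

```bash
python3 -m inch '[{"xyz":[0,1,15],"rot":[0,0,0]},{"xyz":[0,1,35],"rot":[0,0,0]},{"xyz":[0,1,55],"rot":[0,0,0]},{"xyz":[0,1,72],"rot":[0,0,0]},{"xyz":[0,1,83],"rot":[0,0,0]},{"xyz":[0,1,90],"rot":[0,0,0]},{"xyz":[0,1,94],"rot":[0,0,0]},{"xyz":[0,1,94],"rot":[0,0,0]},{"xyz":[0,1,94],"rot":[0,0,0]},{"xyz":[0,1,94],"rot":[0,0,0]}]' | grep -E "ee|ft";for i in 1 2; do python3 -m inch '[{"xyz":[0,0,0.7],"rot":[0,0,0]},{"xyz":[0,0,1.5],"rot":[0,0,0]},{"xyz":[0,0,1.5],"rot":[0,0,0]},{"xyz":[0,0,1.5],"rot":[0,0,0]}]' | grep -E "ee|ft"; done
```

```text
ee_pos: [488.5, 14.4, 18.4]
ft_force: [0.2, -0.5, -3.2]
ee_pos: [488.0, 14.3, 16.3]
ft_force: [0.4, 0.0, -2.6]
ee_pos: [487.8, 14.3, 14.6]
ft_force: [0.1, 0.4, -2.8]
```

```bash
for i in 1 2; do python3 -m inch '[{"xyz":[0,0,0.5],"rot":[0,0,0]},{"xyz":[0,0,1],"rot":[0,0,0]},{"xyz":[0,0,1],"rot":[0,0,0]},{"xyz":[0,0,1],"rot":[0,0,0]}]' | grep -E "ee|ft"; done
```

```text
ee_pos: [487.9, 14.4, 13.7]
ft_force: [-0.2, 0.3, -2.5]
ee_pos: [488.0, 14.4, 13.6]
ft_force: [-3.5, -0.9, 12.3]
```

```bash
python3 -m inch '[{"xyz":[0,0,-1],"rot":[0,0,0]},{"xyz":[0,0,-1],"rot":[0,0,0]}]' | grep ft; python3 -m inch '[{"xyz":[0,0,0],"rot":[0,0,0]},{"xyz":[0,0,0],"rot":[0,0,0]},{"xyz":[0,0,0],"rot":[0,0,0]},{"xyz":[0,0,0],"rot":[0,0,0]},{"xyz":[0,0,0],"rot":[0,0,0]},{"xyz":[0,0,-10],"rot":[0,0,0]},{"xyz":[0,0,-35],"rot":[0,0,0]},{"xyz":[0,0,-75],"rot":[0,0,0]},{"xyz":[0,0,-105],"rot":[0,0,0]},{"xyz":[0,0,-120],"rot":[0,0,0]},{"xyz":[0,0,-120],"rot":[0,0,0]}]' 0
python3 - <<'E'
from h import *
im=ctrl.get_image("side")[:,:,::-1]; tp=ctrl.get_image("top")[:,:,::-1]
cv2.imwrite("pics/topA.png",tp);cv2.imwrite("pics/sideA.png",im)
b=cv2.resize(im[240:420,270:450],(400,400),interpolation=2)
c=cv2.resize(tp[255:325,170:240],(400,400),interpolation=2)
cv2.imwrite("pics/cA.png",cv2.convertScaleAbs(np.hstack([c,b]),alpha=1.7))
plan([468,294,135],246)
E
```

```text
ft_force: [-0.9, -0.2, -3.7]
t: 28.32
ee_pos: [490.4, 14.4, 137.8]
orientation: [-3.142, 0.0, -0.011]
ft_force: [0.0, -0.3, -0.1]
width: 87.7
grasp_force: 0.0
ee [488.1  14.4 134.5] t 28.42 q1,q6 [0.01 1.58] w 87.8 shift [ -20.2 -279.6   -0.6] rot [array([-0.   , -0.002,  0.419]), array([ 2.000e-03, -1.000e-03, -2.723e+00])]
```

View pics/cA.png

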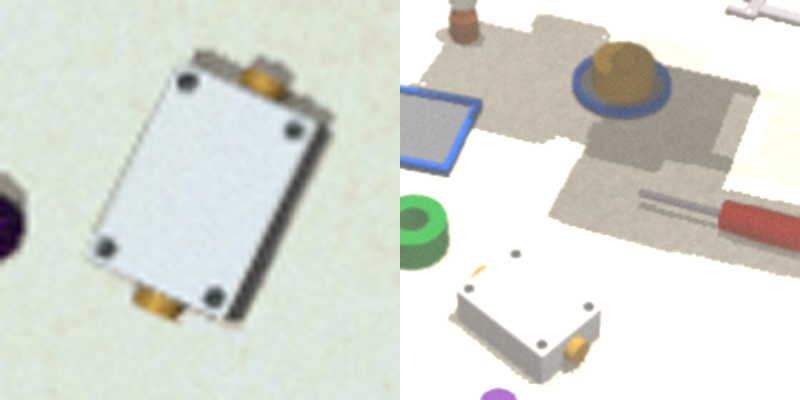

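Ring lies flat in its nest (side crop (623,85)). Body screws: top crop (187,82), (293,131), (214,297), (106,247); side crop (515,254), (588,307), (542,344), (468,289).

```bash
python3 - <<'E'
from h import *
s=cast("top",np.array([[187,82],[293,131],[214,297],[106,247]])/5.714+[169.6,254.6],32); print(rect(s),s.mean(0))
s=cast("side",(np.array([[515,254],[588,307],[542,344],[468,289]])-[400,0])/2.222+[269.7,239.7],32); print(rect(s),s.mean(0))
E
python3 -m inch '[{"xyz":[-20,-280,0],"rot":[0,0,-1.3]},{"xyz":[-20,-280,0],"rot":[0,0,-1.3]},{"xyz":[-20,-280,0],"rot":[0,0,-1.3]},{"xyz":[-20,-280,0],"rot":[0,0,-1.3]},{"xyz":[-20,-280,0],"rot":[0,0,-1.3]},{"xyz":[-20,-280,0],"rot":[0,0,-1.3]},{"xyz":[-20,-280,0],"rot":[0,0,-1.3]},{"xyz":[-20,-280,0],"rot":[0,0,-1.3]},{"xyz":[-20,-280,0],"rot":[0,0,-1.3]},{"xyz":[-20,-280,0],"rot":[0,0,-1.3]},{"xyz":[-20,-280,0],"rot":[0,0,-1.3]},{"xyz":[-20,-280,0],"rot":[0,0,-1.3]}]' | grep ee_; python3 -m inch '[{"xyz":[0,0,0],"rot":[0,0,-1.42]},{"xyz":[0,0,0],"rot":[0,0,-1.42]},{"xyz":[0,0,0],"rot":[0,0,-1.42]},{"xyz":[0,0,0],"rot":[0,0,-1.42]},{"xyz":[0,0,0],"rot":[0,0,-1.42]},{"xyz":[0,0,0],"rot":[0,0,-1.42]},{"xyz":[0,0,0],"rot":[0,0,-1.42]},{"xyz":[0,0,0],"rot":[0,0,-1.42]},{"xyz":[0,0,0],"rot":[0,0,-1.42]},{"xyz":[0,0,0],"rot":[0,0,-1.42]},{"xyz":[0,0,0],"rot":[0,0,-1.42]},{"xyz":[0,0,0],"rot":[0,0,-1.42]}]' | grep ee_; python3 -m inch '[{"xyz":[0,0,0],"rot":[0,0,0]},{"xyz":[0,0,0],"rot":[0,0,0]},{"xyz":[0,0,0],"rot":[0,0,0]},{"xyz":[0,0,0],"rot":[0,0,0]}]' |grep ee_;python3 -c "
from h import *
plan([467.5,294.5,12],246)"
```

```text
(array([468.2, 294.3]), array([69.3, 46.1]), -23.6) [468.11574354 294.29427298  32.        ]
(array([468. , 295.1]), array([70.4, 46.3]), -23.2) [468.01866536 294.9642132   32.        ]
ee_pos: [466.8, 293.9, 131.8]
ee_pos: [467.3, 293.8, 132.4]
ee_pos: [467.8, 294.2, 133.3]
ee [467.8 294.2 133.3] t 30.75 q1,q6 [ 0.54 -0.61] w 87.7 shift [  0.3   0.2 121.3] rot [array([-0.   , -0.   , -0.005]), array([-1.000e-03,  1.000e-03,  3.137e+00])]
```

```bash
python3 -m inch '[{"xyz":[0,0,20],"rot":[0,0,-0.015]},{"xyz":[0,0,45],"rot":[0,0,-0.015]},{"xyz":[0,0,70],"rot":[0,0,-0.015]},{"xyz":[0,0,90],"rot":[0,0,-0.015]},{"xyz":[0,0,105],"rot":[0,0,-0.015]},{"xyz":[0,0,115],"rot":[0,0,-0.015]},{"xyz":[0,0,119],"rot":[0,0,-0.015]},{"xyz":[0,0,121],"rot":[0,0,-0.015]},{"xyz":[0,0,121],"rot":[0,0,-0.015]},{"xyz":[0,0,121],"rot":[0,0,-0.015]},{"xyz":[0,0,121],"rot":[0,0,-0.015]},{"xyz":[0,0,121],"rot":[0,0,-0.015]}]';python3 - <<'E'
from h import *
plan([468,294.5,10],246.6)
E
```

```text
t: 31.75
ee_pos: [468.4, 294.7, 13.5]
orientation: [0.634, 3.076, 0.002]
ft_force: [-0.6, -0.2, 0.2]
width: 88.1
grasp_force: 0.0
ee [468.4 294.7  13.5] t 31.75 q1,q6 [ 0.54 -0.62] w 88.1 shift [ 0.3 -0.3  3.5] rot [array([0.001, 0.001, 0.002]), array([-1.00e-03,  2.00e-03, -3.14e+00])]
```

```bash
python3 -m inch '[{"xyz":[0,0,1],"rot":[0,0,0]},{"xyz":[0,0,1],"rot":[0,0,0]},{"xyz":[0,0,1],"rot":[0,0,0]},{"xyz":[0,0,1],"rot":[0,0,0]},{"xyz":[0,0,1],"rot":[0,0,0]},{"xyz":[0,0,1],"rot":[0,0,0]},{"xyz":[0,0,1],"rot":[0,0,0]},{"xyz":[0,0,1],"rot":[0,0,0]},{"xyz":[0,0,1],"rot":[0,0,0]}]' 255; python3 -m inch '[{"xyz":[0,0,-3],"rot":[0,0,0]},{"xyz":[0,0,-8],"rot":[0,0,0]},{"xyz":[0,0,-20],"rot":[0,0,0]},{"xyz":[0,0,-40],"rot":[0,0,0]},{"xyz":[0,0,-70],"rot":[0,0,0]},{"xyz":[0,0,-90],"rot":[0,0,0]},{"xyz":[0,0,-90],"rot":[0,0,0]},{"xyz":[0,0,-90],"rot":[0,0,0]},{"xyz":[0,0,-90],"rot":[0,0,0]}]';python3 - <<'E'
from h import *
plan([652,134,100],275.5)
E
```

```text
t: 32.5
ee_pos: [468.1, 294.5, 11.7]
orientation: [0.634, 3.077, 0.0]
ft_force: [0.2, 0.7, 1.1]
width: 59.9
grasp_force: 30.0
t: 33.25
ee_pos: [467.2, 293.9, 101.0]
orientation: [-0.634, -3.076, 0.001]
ft_force: [-0.6, -0.5, -5.3]
width: 60.0
grasp_force: 30.0
ee [467.2 293.9 101. ] t 33.25 q1,q6 [ 0.54 -0.62] w 60.0 shift [-232.9  -73.7    0.9] rot [array([-0.001, -0.001, -0.503]), array([-1.000e-03,  1.000e-03,  2.639e+00])]
```

```bash
python3 -m inch '[{"xyz":[-12,-4,0],"rot":[0,0,-0.03]},{"xyz":[-32,-10,0],"rot":[0,0,-0.08]},{"xyz":[-59,-19,0],"rot":[0,0,-0.14]},{"xyz":[-90,-28,0],"rot":[0,0,-0.21]},{"xyz":[-122,-39,0],"rot":[0,0,-0.28]},{"xyz":[-155,-49,0],"rot":[0,0,-0.35]},{"xyz":[-185,-58,0],"rot":[0,0,-0.41]},{"xyz":[-210,-66,0],"rot":[0,0,-0.46]},{"xyz":[-226,-72,0],"rot":[0,0,-0.49]},{"xyz":[-233,-74,0],"rot":[0,0,-0.503]},{"xyz":[-233,-74,0],"rot":[0,0,-0.503]},{"xyz":[-233,-74,0],"rot":[0,0,-0.503]}]' | grep ee_;  python3 -m inch '[{"xyz":[0,0,0],"rot":[0,0,0]},{"xyz":[0,0,0],"rot":[0,0,0]},{"xyz":[0,0,0],"rot":[0,0,0]},{"xyz":[0,0,0],"rot":[0,0,0]}]';python3 - <<'E'
from h import *
plan([652,134,20],275.5)
E
```

```text
ee_pos: [651.2, 134.3, 100.1]
t: 34.58
ee_pos: [652.2, 135.0, 101.8]
orientation: [0.153, -3.138, -0.0]
ft_force: [0.3, -0.3, -4.8]
width: 60.0
grasp_force: 30.0
ee [652.2 135.  101.8] t 34.58 q1,q6 [ 0.19 -1.48] w 60.0 shift [ 0.3 -0.9 81.8] rot [array([ 0.   , -0.   ,  0.001]), array([ 0.  ,  0.  , -3.14])]
```

```bash
python3 -m inch '[{"xyz":[0,-1,15],"rot":[0,0,0]},{"xyz":[0,-1,35],"rot":[0,0,0]},{"xyz":[0,-1,52],"rot":[0,0,0]},{"xyz":[0,-1,66],"rot":[0,0,0]},{"xyz":[0,-1,75],"rot":[0,0,0]},{"xyz":[0,-1,80],"rot":[0,0,0]},{"xyz":[0,-1,82],"rot":[0,0,0]},{"xyz":[0,-1,82],"rot":[0,0,0]},{"xyz":[0,-1,82],"rot":[0,0,0]},{"xyz":[0,-1,82],"rot":[0,0,0]}]' | grep -E "ee|ft";for i in 1 2 3; do python3 -m inch '[{"xyz":[0,0,0.7],"rot":[0,0,0]},{"xyz":[0,0,1.3],"rot":[0,0,0]},{"xyz":[0,0,1.3],"rot":[0,0,0]},{"xyz":[0,0,1.3],"rot":[0,0,0]}]' | grep -E "ee|ft"; done
```

```text
ee_pos: [653.5, 133.3, 20.6]
ft_force: [0.2, -0.7, -4.0]
ee_pos: [652.8, 133.2, 18.5]
ft_force: [0.2, -0.2, -4.5]
ee_pos: [652.7, 133.2, 16.9]
ft_force: [0.8, -0.2, -5.1]
ee_pos: [652.8, 133.2, 15.8]
ft_force: [-0.7, 1.3, -4.2]
```

```bash
python3 -m inch '[{"xyz":[0,0,0.5],"rot":[0,0,0]},{"xyz":[0,0,1],"rot":[0,0,0]},{"xyz":[0,0,1],"rot":[0,0,0]},{"xyz":[0,0,1],"rot":[0,0,0]}]' | grep -E "ee|ft"
```

```text
ee_pos: [652.8, 133.2, 15.7]
ft_force: [-3.4, -0.6, 6.1]
```

Seated. Release, lift and check everything.

```bash
python3 -m inch '[{"xyz":[0,0,-0.5],"rot":[0,0,0]},{"xyz":[0,0,-0.5],"rot":[0,0,0]}]' | grep ft; python3 -m inch '[{"xyz":[0,0,0],"rot":[0,0,0]},{"xyz":[0,0,0],"rot":[0,0,0]},{"xyz":[0,0,0],"rot":[0,0,0]},{"xyz":[0,0,0],"rot":[0,0,0]},{"xyz":[0,0,0],"rot":[0,0,0]},{"xyz":[0,0,-10],"rot":[0,0,0]},{"xyz":[0,0,-35],"rot":[0,0,0]},{"xyz":[0,0,-75],"rot":[0,0,0]},{"xyz":[0,0,-115],"rot":[0,0,0]},{"xyz":[0,0,-155],"rot":[0,0,0]},{"xyz":[0,0,-190],"rot":[0,0,0]},{"xyz":[0,0,-190],"rot":[0,0,0]}]' 0; python3 -m inch '[{"xyz":[0,0,0],"rot":[0,0,0]},{"xyz":[0,0,0],"rot":[0,0,0]},{"xyz":[0,0,0],"rot":[0,0,0]},{"xyz":[0,0,0],"rot":[0,0,0]}]' | grep ee
python3 - <<'E'
from h import *
im=ctrl.get_image("side")[:,:,::-1]
cv2.imwrite("pics/cB.png",cv2.convertScaleAbs(cv2.resize(im[180:345,220:440],(800,600),interpolation=2),alpha=1.5))
E
```

```text
ft_force: [-2.7, -0.2, 4.0]
t: 37.92
ee_pos: [657.1, 134.0, 214.7]
orientation: [-0.15, 3.125, 0.003]
ft_force: [1.3, 0.1, 0.8]
width: 87.7
grasp_force: 0.0
ee_pos: [651.6, 133.0, 203.3]
```

View pics/cB.png

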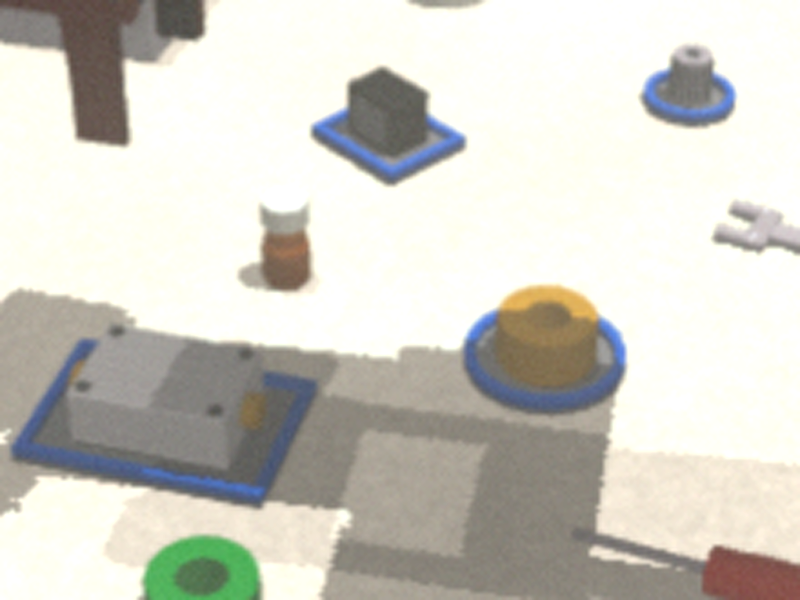

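The nut (690,80), coil (388,112), ring (548,335) and body (160,395) each lie flat in their own nests. The vial stands at (286,245), and the gripper is clear of everything.

```bash
python3 -c "
from workcell import ctrl
print(ctrl.close_job())"
```

```text
the job is handed in; nothing more can be done
None
```

The nut, coil, brass ring and valve body were set down in order and lie flat in their own nests, the vial is still standing, and the job was handed in after about 38 s with no verdict returned.

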